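# Tip the vials into the feed groove

### The job

Two tipping feeders stand on the bench. Lift the handle of the tray that holds the two glass vials until they roll against the guide rail and lie in single file in the V-groove, then lower that tray back to rest and let go. Leave the other tray down and the dish and memory stick on it undisturbed.

Things in the scene. Friction and masses are not known exactly. Their poses are not given: they have to be found in the camera images.
- feeder_a: the feeder whose tray holds the two vials: grey base 166 mm wide along y, carrying a tipping light-grey plastic tray, then a steel V-groove, then an upright aluminium guide rail, 58 mm high. x points from its handle (robot's side) across the tray to the groove, y along the hinge and groove. Origin on the worktop, straight under the middle of the hinge line.
- feeder_a_hinge (a point): middle of that tray's hinge line, which runs along y at the tray's groove edge, 28 mm above the worktop. The tray is 152 mm wide inside and 98 mm long, with a low wall on the handle side, side walls and a thin rib in the middle, open towards the groove. At rest it leans 5 degrees back towards the handle. Axes as the feeder's.
- feeder_a_bar (a point): middle of that tray's handle: a level steel bar along y, 10 mm thick, 50 mm clear between its posts, at the tray's edge nearest the robot; it turns with the tray. At rest it is 116 mm on the robot's side of the hinge line and 63 mm above the worktop; under and beside it nothing is over 40 mm high. Pinched from above, it can turn between the pads.
- feeder_a_tray (a joint): tilt of the vial tray, rad: 0 at rest, grows to 0.8 as the handle edge is lifted, carrying the bar up and towards the groove on an arc about the hinge. Above about 0.1 the floor slopes to the groove; at 0.5 to 0.6 the vials roll off within a second. The tray weighs 0.25 kg and falls back to rest when let go.
- feeder_a_groove (a point): where the axis of a vial seated in that feeder's V-groove lies, at mid-length of the groove: 18 mm past the hinge, 20 mm above the worktop. y runs along the groove (152 mm between end stops).
- vial_a_mid (a point): centre of the first capped glass vial (brown tube, blue cap, 15 mm diameter, 66 mm long, 14 g), lying on its side in one half of the tray, parallel to the hinge, against the low handle-side wall; its z is the vial's long axis, towards the cap.
- vial_b_mid (a point): centre of the second such vial (brown tube, green cap, same size), in the other half of the same tray; its z is its long axis.
- vial_a: the first vial itself (origin at the centre of its bottom end).
- vial_b: the second vial itself (origin at the centre of its bottom end).
- feeder_b_tray (a joint): tilt of the other feeder's tray (same make, 0 at rest). It stays down.
- feeder_b_bar (a point): middle of the other feeder's handle bar, built alike; not to be used.
- dish: round clear petri dish, 62 mm across, 12 mm high, lying on the other feeder's tray; origin at the centre of its underside. Leave it.
- stick: small memory stick, 53x18x8 mm, lying on the other feeder's tray; origin at the centre of its underside. Leave it.

How it is judged:
On the way:
1. the tray with the vials has been tipped towards its groove (at least 0.15 rad) (value of joint feeder_a_tray above 0.15 rad), for 0.1 s.
At the end, for the whole second after the job is handed in: Both vials lie still in the V-groove of their feeder, end to end: each centre within 8 mm of the seated line across and in height, between the end stops (within 70 mm of mid-length), its axis within 10 degrees of the groove; both trays are down (below 0.06 rad) (x of vial_a_mid in the frame of feeder_a_groove between -0.008 and 0.008 m and y of vial_a_mid in the frame of feeder_a_groove between -0.07 and 0.07 m and z of vial_a_mid in the frame of feeder_a_groove between -0.008 and 0.008 m and angle between the z axis of each of vial_a_mid, vial_b_mid and the y axis of feeder_a_groove, either way round below 0.17 rad and linear speed of each of vial_a, vial_b below 0.03 m/s and x of vial_b_mid in the frame of feeder_a_groove between -0.008 and 0.008 m and y of vial_b_mid in the frame of feeder_a_groove between -0.07 and 0.07 m and z of vial_b_mid in the frame of feeder_a_groove between -0.008 and 0.008 m and value of joint each of feeder_a_tray, feeder_b_tray below 0.06 rad); the robot touches nothing.
It fails at once if the other feeder's tray is tipped (over 0.12 rad) (value of joint feeder_b_tray above 0.12 rad).
It fails at once if the dish or the memory stick on the other tray is shifted by more than 20 mm (distance of any of dish, stick from where it was at the start of the episode above 0.02 m).
It also fails if it takes over 38 s, if anything falls off the work surface, if the arm or the gripper's body presses on something with over 40 N, if the wrist force passes 120 N, or if a joint passes its speed limit or range.

### The arm

A 6-joint arm with a two-finger parallel gripper is mounted at the origin on a cart in front of the work surface, level with it; the furniture and walls round the work are solid. World frame = base frame: x ahead of the robot, y to its left, z up, the work surface at z = 0. Lengths are in m, angles in rad, forces in N, time in s.
With the tool pointing down it reaches from about 0.4 to 0.825 m from the base axis. Payload 7 kg.
Tool frame: the origin (TCP) lies midway between the tips of the shut fingers; the grasp point (between the pads) lies arm.hold_point_z behind it (arm.hold_point_z is the distance from the TCP to the grasp point, in m); z points along the fingers, y is the line along which they close (so a half turn about z gives the same grasp; the last joint's range is limited). The gripper opens to 88 mm and grips with 3 to 60 N. Pads are 19 mm wide; open, the fingers measure 130 mm over their backs; the gripper's body (78 mm by 193 mm) begins 47 mm behind the grasp point.
Start: joints at [-0.995, 0.359, 0.012, 0, -1.224, -0.288], TCP at [0.192, -0.647, 0.227] pointing down, gripper open.
Joint ranges: [-3.07, 3.07], [-1.43, 2.12], [-1.02, 1.25], [-3.03, 1.67], [-3.05, -0], [-3.03, 3.03]. Speed limits (rad/s): [2.39, 2.39, 3.01, 3.14, 3.14, 3.14].

### API

Orientations are given as [roll, pitch, yaw] about the fixed x, y, z axes, in that order (R = Rz(yaw) Ry(pitch) Rx(roll)).
In Python, from station import arm gives the robot as it stands.
- The arm moves only by the shell command python3 -m crank 'ROWS' [OPENING] [FORCE]. ROWS is JSON, a list that holds one entry, the list of rows, each a list of 4 numbers: the shift along the tool's x, y, z in units of 25 mm (1.0 is 25 mm), then the turn about the tool's z in units of 5 degrees (1.0 is 5 degrees). A call has 1 to 12 rows; each row is the pose to reach, as a shift and turn from the pose commanded when the call began, along the tool's axes at that moment; what a row does not reach only later rows make up. A row lasts 1/8 s, in which the tool goes at most 62.5 mm and 10.7 degrees, less where a joint would pass 70% of its speed; a pose out of reach is approached as far as the arm can. A call with a gripper value outside its range is refused whole. OPENING is the closure, from 0 (fully open) to 1 (shut), set as the call begins (- or left out, the last holds). The fingers move at their own pace and stop on an object; FORCE is the grip in N (left out, the last holds). Time passes only in rows, so rows that repeat a pose let the fingers close. It gives the time, the measured TCP pose, the force, the opening and the grip force at its end, in the units of the state.
- arm.get_state(): the state, without advancing time (a new reading comes with each control period).
- arm.grab_frame(name): name is "scene" or "side" or "wrist"; returns (picture, depth): 480x640x3 uint8, red, green, blue; 480x640 float32, m along the optical axis (not along the pixel's ray), 0 where there is no reading.
- arm.get_calibration(name): a dict with "mtx" (3x3 intrinsics, pixels), "R" (3x3) and "t" (3): a world point X has camera coordinates R X + t; the wrist camera has in their place "mount" (4x4, takes a point from camera to tool coordinates, whose origin is the TCP and whose axes are the flange's). Camera axes: x right, y down, z forward; pixel columns grow to the right and rows downward; lengths in m; the calibration is good to about 2 mm. A picture is of the moment at which its call begins: read the wrist's pose just before it. get_calibration takes no time and is no camera call.
- arm.job_done(): hands the job in; it is judged then, once.
Trained networks look in the newest picture that a camera, given by its name, has taken for a name from the list of things; names that differ only in an ending like _2 or _b are one class to them, and where a whole thing is asked for, a point or a joint stands for the part that bears it (a point fixed in the world has none). Each returns a list of dicts, best first, with "score" (0 to 1); they miss things now and then, are a little off and sometimes report something else, mostly with a low value. They report only what shows in the picture. A call takes as long as a camera call.
- arm.recognise(thing, camera): "extent" ([left, top, width, height] in pixels, round what is visible of it).
- arm.trace(thing, camera): "mask" (480x640 bool, what is visible of it) and "extent" ([left, top, width, height] in pixels, round what is visible of it).
The state is a dict: "t": time; "q": joint angles; "qd": joint speeds; "joint_efforts": joint torques, N m; "eef_pos": TCP position; "ee_rot": TCP orientation; "force": force on the tool from outside, world axes, zero at the start; "moment": the same for the moment, N m; "width": finger opening in m; "gripper_force": force on a finger pad.
Only numpy, scipy, OpenCV 4.12 (cv2) and the standard library are available. Lean on these libraries where they do the work, as an engineer would, in place of code of your own. Each camera call takes 0.05 s, during which the arm holds its last target. There are 200 camera calls.

## Working session

There is one attempt and no reset: what is moved stays moved. The work goes in short steps, Python scripts to look and compute and a shell command to move; the robot and the scene stay as the last step left them, time stands still between calls to the robot, and variables do not carry over. Pictures are saved under pics/ and viewed, at most 10 in all, crops included, and the job is handed in when it is done.

```bash
ls; mkdir -p pics
cat > h.py <<'E'
from station import arm
import numpy as np, cv2
from scipy.spatial.transform import Rotation as Ro
def cam(n):
    c=arm.get_calibration(n); K=np.array(c["mtx"])
    if n=="wrist":
        s=arm.get_state(); T=np.eye(4); T[:3,:3]=rot(s["ee_rot"]); T[:3,3]=s["eef_pos"]
        W=T@np.array(c["mount"]); return K,W[:3,:3].T,-W[:3,:3].T@W[:3,3]
    return K,np.array(c["R"]),np.array(c["t"])
def rot(e): return Ro.from_euler('xyz',e).as_matrix()
def cloud(n):
    K,R,t=cam(n); im,d=arm.grab_frame(n)
    v,u=np.mgrid[:480,:640]
    P=np.stack([(u-K[0,2])/K[0,0]*d,(v-K[1,2])/K[1,1]*d,d],-1)
    P=(P-t)@R; P[d==0]=np.nan
    return im,P
def save(im,f): cv2.imwrite(f,im[...,::-1])
E
python3 - <<'E'
from h import *
s=arm.get_state(); print({k:np.round(v,3) for k,v in s.items()}, arm.hold_point_z)
ims=[]
for n in("scene","side"):
    im,P=cloud(n); ims.append(im); np.save(n,P); save(im,f"pics/{n}.png")
    for th in("feeder_a","feeder_a_bar","vial_a","vial_b","dish"):
        for r in arm.trace(th,n)[:3]:
            m=r["mask"]; print(n,th,round(r["score"],2),np.round(r["extent"]),np.round(np.nanmedian(P[m],0),3))
E
```

```text
pics
{'t': np.float64(0.0), 'q': array([-0.995,  0.359,  0.011, -0.   , -1.224, -0.288]), 'qd': array([ 0.   , -0.001, -0.001,  0.   , -0.   ,  0.001]), 'joint_efforts': array([-0.0000e+00, -5.8272e+01,  2.9308e+01,  6.9980e+00,  7.0000e-03,
       -0.0000e+00]), 'eef_pos': array([ 0.191, -0.647,  0.226]), 'ee_rot': array([ 3.14 , -0.   , -2.854]), 'force': array([-0.619, -0.359,  0.088]), 'moment': array([-0.001, -0.037,  0.037]), 'gripper_force': np.float64(0.0), 'width': np.float64(0.087)} 0.0188
scene feeder_a 0.92 [299. 157. 110.  90.] [0.607 0.022 0.025]
scene feeder_a_bar 0.65 [312. 173.  94.  68.] [0.59  0.018 0.027]
scene vial_a 0.69 [349. 212.  21.  20.] [0.544 0.056 0.033]
scene vial_b 0.69 [349. 212.  21.  20.] [0.544 0.056 0.033]
scene dish 0.65 [228. 263.  33.  30.] [0.539 0.303 0.035]
side feeder_a 0.62 [304. 246. 129. 102.] [ 0.611 -0.003  0.027]
side feeder_a_bar 0.63 [306. 253. 100.  83.] [0.591 0.004 0.028]
side vial_a 0.71 [330. 296.  15.  26.] [ 0.553 -0.031  0.034]
side vial_a 0.49 [315. 272.  16.  23.] [0.546 0.038 0.035]
side vial_b 0.71 [330. 296.  15.  26.] [ 0.553 -0.031  0.034]
side vial_b 0.49 [315. 272.  16.  23.] [0.546 0.038 0.035]
side dish 0.59 [279. 204.  32.  16.] [0.539 0.293 0.037]
```

Run:
```python
from h import *
a=cv2.imread("pics/scene.png")[140:320,200:440]; b=cv2.imread("pics/side.png")[190:370,240:480]
cv2.imwrite("pics/both.png",cv2.resize(np.vstack([a,b])if 0 else np.hstack([a,b]),(800,300),interpolation=cv2.INTER_CUBIC))
for n in("scene","side"):
    P=np.load(n+".npy"); x,y,z=P[...,0],P[...,1],P[...,2]
    m=(abs(y)<.15)&(x>.4)&(x<.6)&(z>.05)&(z<.09); Q=P[m]; print(n,len(Q)); print(np.round(Q[np.argsort(Q[:,1])][::max(1,len(Q)//25)],3))
    m=(abs(y-.02)<.13)&(x>.6)&(x<.8)&(z>.045)&(z<.09); Q=P[m]; print("rail",len(Q)); print(np.round(Q[np.argsort(Q[:,1])][::max(1,len(Q)//10)],3))
```

```text
scene 195
[[ 0.534 -0.026  0.064]
 [ 0.53  -0.024  0.054]
 [ 0.529 -0.022  0.067]
 [ 0.527 -0.019  0.052]
 [ 0.533 -0.017  0.067]
 [ 0.529 -0.014  0.068]
 [ 0.529 -0.012  0.067]
 [ 0.524 -0.008  0.067]
 [ 0.529 -0.005  0.067]
 [ 0.525 -0.002  0.059]
 [ 0.525  0.001  0.06 ]
 [ 0.527  0.004  0.067]
 [ 0.524  0.007  0.066]
 [ 0.522  0.011  0.069]
 [ 0.522  0.013  0.07 ]
 [ 0.524  0.016  0.065]
 [ 0.525  0.018  0.066]
 [ 0.523  0.022  0.069]
 [ 0.523  0.024  0.067]
 [ 0.524  0.028  0.066]
 [ 0.52   0.031  0.065]
 [ 0.523  0.034  0.067]
 [ 0.519  0.036  0.064]
 [ 0.52   0.038  0.069]
 [ 0.518  0.039  0.064]
 [ 0.525  0.04   0.054]
 [ 0.524  0.041  0.051]
 [ 0.526  0.042  0.055]]
rail 868
[[ 0.61  -0.062  0.046]
 [ 0.68  -0.032  0.053]
 [ 0.676  0.006  0.055]
 [ 0.672  0.039  0.056]
 [ 0.67   0.072  0.051]
 [ 0.782  0.098  0.056]
 [ 0.775  0.109  0.076]
 [ 0.772  0.122  0.075]
 [ 0.773  0.132  0.057]
 [ 0.77   0.141  0.052]
 [ 0.777  0.149  0.077]]
side 243
[[ 0.53  -0.032  0.066]
 [ 0.528 -0.03   0.061]
 [ 0.532 -0.029  0.058]
 [ 0.526 -0.029  0.062]
 [ 0.536 -0.028  0.053]
 [ 0.535 -0.028  0.053]
 [ 0.528 -0.027  0.068]
 [ 0.537 -0.026  0.054]
 [ 0.531 -0.025  0.068]
 [ 0.524 -0.023  0.064]
 [ 0.523 -0.019  0.065]
 [ 0.524 -0.017  0.067]
 [ 0.524 -0.013  0.068]
 [ 0.526 -0.01   0.069]
 [ 0.522 -0.007  0.066]
 [ 0.522 -0.004  0.064]
 [ 0.524 -0.001  0.069]
 [ 0.523  0.002  0.067]
 [ 0.525  0.006  0.069]
 [ 0.521  0.009  0.068]
 [ 0.52   0.013  0.067]
 [ 0.522  0.016  0.068]
 [ 0.524  0.02   0.069]
 [ 0.519  0.024  0.066]
 [ 0.521  0.027  0.069]
 [ 0.52   0.03   0.069]
 [ 0.517  0.034  0.063]]
rail 1369
[[ 0.602 -0.069  0.046]
 [ 0.683 -0.057  0.047]
 [ 0.679 -0.024  0.053]
 [ 0.673  0.016  0.056]
 [ 0.668  0.061  0.051]
 [ 0.798  0.089  0.05 ]
 [ 0.789  0.092  0.063]
 [ 0.784  0.095  0.08 ]
 [ 0.775  0.101  0.079]
 [ 0.769  0.11   0.069]
 [ 0.768  0.131  0.056]]
```

View pics/both.png

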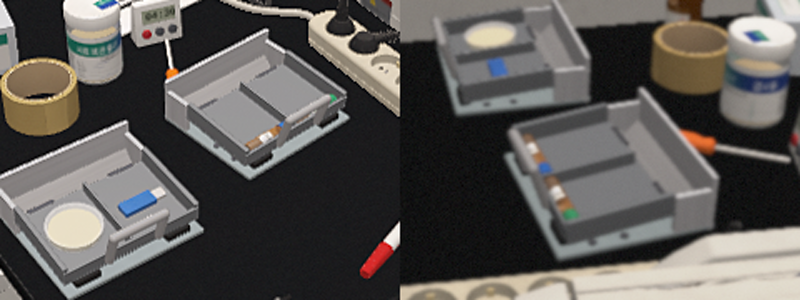

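```bash
python3 -m crank '[[[-1.7,1.8,0,-1.4],[-3.4,3.6,0,-2.8],[-5.1,5.4,0,-4.2],[-6.8,7.2,0,-5.6],[-8.5,9,0,-7],[-10.2,10.8,0,-8.4],[-11.9,12.6,0,-9.8],[-13.6,14.4,0,-11.2],[-15.3,16.2,0,-12.6],[-17,18,0,-14],[-18.7,19.6,0,-15.4],[-20.25,21.2,0,-16.2]]]' 0.5 20
```

```text
t: 2.1
eef_pos: [0.5274, 0.0068, 0.227]
ee_rot: [-3.141, 0.0, -1.436]
force: [1.1, -0.4, 1.2]
width: 0.044
gripper_force: 0.0
```

```bash
python3 -m crank '[[[0,0,0,0],[0,0,0,0]]]'
cat > w.py <<'E'
from h import *
import sys
im,P=cloud("wrist"); save(im,f"pics/{sys.argv[1]}.png"); s=arm.get_state()
print(np.round(s["eef_pos"],4),np.round(s["ee_rot"],3),s["t"],s["width"])
x,y,z=P[...,0],P[...,1],P[...,2]
m=(z>.062)&(z<.075)&(abs(y)<.06)&(x>.48)&(x<.58); Q=P[m]; print(len(Q))
if len(Q)>20: p=np.polyfit(Q[:,1],Q[:,0],1); print("bar mean",Q.mean(0),"yrange",np.percentile(Q[:,1],[1,99]),"z98",np.percentile(Q[:,2],[50,98]),"yaw",-np.arctan(p[0]),"mid x range",np.percentile(Q[:,0]-np.polyval(p,Q[:,1]),[2,98]))
E
python3 w.py w1
```

```text
t: 2.35
eef_pos: [0.5263, 0.0048, 0.2263]
ee_rot: [3.141, -0.0, -1.44]
force: [-0.3, -0.3, -0.0]
width: 0.0436
gripper_force: 0.0
[0.5261 0.0042 0.2265] [ 3.141 -0.    -1.441] 2.4 0.044117120150195185
767
bar mean [0.52680717 0.00439478 0.06673719] yrange [-0.02791795  0.03806393] z98 [0.06702058 0.06873929] yaw 0.11354138207275417 mid x range [-0.00489677  0.00482763]
```

View pics/w1.png

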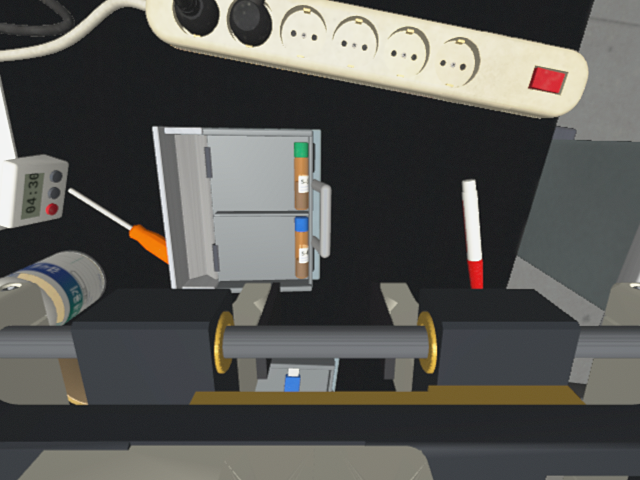

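```bash
python3 -m crank '[[[0,0,1.2,0.15],[0,-0.03,2.6,0.15],[0,-0.03,4,0.15],[0,-0.03,5.2,0.15],[0,-0.03,6.2,0.15],[0,-0.03,6.8,0.15],[0,-0.03,7.2,0.15],[0,-0.03,7.2,0.15],[0,-0.03,7.2,0.15]]]' 0.5 20 && python3 -m crank '[[[0,0,0,0],[0,0,0,0],[0,0,0,0],[0,0,0,0],[0,0,0,0]]]' 1 20
```

```text
t: 3.52
eef_pos: [0.5279, 0.0049, 0.0473]
ee_rot: [-3.14, 0.0, -1.453]
force: [-0.3, 0.1, 0.3]
width: 0.0439
gripper_force: 0.0
t: 4.15
eef_pos: [0.5265, 0.0046, 0.0465]
ee_rot: [3.14, -0.0, -1.453]
force: [-4.5, 0.4, 4.7]
width: 0.0095
gripper_force: 20.0
```

```bash
python3 -m crank '[[[0,-0.08,-0.23,0],[0,-0.16,-0.46,0],[0,-0.26,-0.68,0],[0,-0.37,-0.9,0],[0,-0.49,-1.11,0],[0,-0.62,-1.31,0],[0,-0.76,-1.51,0],[0,-0.91,-1.7,0],[0,-1.07,-1.88,0],[0,-1.24,-2.06,0],[0,-1.42,-2.22,0],[0,-1.42,-2.22,0]]]' && python3 -m crank '[[[0,0,0,0],[0,0,0,0],[0,0,0,0],[0,0,0,0],[0,0,0,0],[0,0,0,0],[0,0,0,0],[0,0,0,0]]]'
python3 - <<'E'
from h import *
ims=[]
for n,(v,u) in(("scene",(140,280)),("side",(220,280))):
    im,_=arm.grab_frame(n); ims.append(im[v:v+150,u:u+170])
save(cv2.resize(np.hstack(ims),(800,353),interpolation=cv2.INTER_CUBIC),"pics/up.png")
E
```

```text
t: 5.65
eef_pos: [0.5606, 0.0085, 0.1031]
ee_rot: [3.138, -0.0, -1.453]
force: [-14.3, 1.8, 13.4]
width: 0.0093
gripper_force: 20.0
t: 6.65
eef_pos: [0.5604, 0.0084, 0.1029]
ee_rot: [3.138, -0.0, -1.453]
force: [-14.2, 1.9, 10.9]
width: 0.0097
gripper_force: 20.0
```

View pics/up.png

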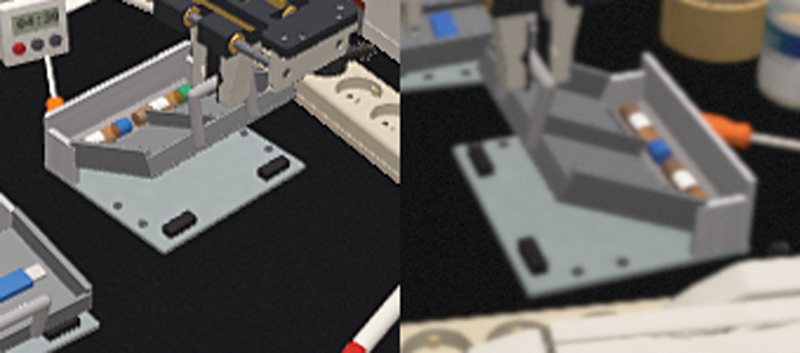

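The vials lie end to end along the guide rail: scene crop (95,135)–(180,95), side crop (630,110)–(690,185). I'll lower the tray along the same arc.

```bash
python3 -m crank '[[[0,0.18,0.16,0],[0,0.35,0.34,0],[0,0.51,0.52,0],[0,0.66,0.71,0],[0,0.8,0.91,0],[0,0.93,1.11,0],[0,1.05,1.32,0],[0,1.16,1.54,0],[0,1.26,1.76,0],[0,1.34,1.99,0],[0,1.42,2.22,0],[0,1.42,2.22,0]]]' && python3 -m crank '[[[0,0,0,0],[0,0,0,0],[0,0,0,0],[0,0,0,0],[0,0,0,0]]]' 0.5 20 && python3 -m crank '[[[0,0,-0.6,0],[0,0,-1.6,0],[0,0,-3,0],[0,0,-4.5,0],[0,0,-6,0],[0,0,-7,0],[0,0,-7.2,0],[0,0,-7.2,0],[0,0,-7.2,0]]]'
python3 w.py w2
python3 - <<'E'
from h import *
for n in("scene","side","wrist"):
    im,P=cloud(n)
    for r in arm.trace("vial_a",n)[:3]:
        print(n,round(r["score"],2),np.round(r["extent"]),np.round(np.nanmedian(P[r["mask"]],0),3))
E
```

```text
t: 8.25
eef_pos: [0.5266, 0.0045, 0.0466]
ee_rot: [3.14, -0.0, -1.453]
force: [-4.8, 0.5, 0.8]
width: 0.0092
gripper_force: 20.0
t: 8.88
eef_pos: [0.5274, 0.0048, 0.0466]
ee_rot: [-3.141, 0.0, -1.453]
force: [0.5, -0.1, 0.3]
width: 0.0433
gripper_force: 0.0
t: 10.0
eef_pos: [0.5267, 0.0047, 0.2256]
ee_rot: [3.14, -0.0, -1.453]
force: [-0.5, 0.8, -0.0]
width: 0.0436
gripper_force: 0.0
[0.5267 0.0046 0.2256] [ 3.14  -0.    -1.453] 10.05 0.04402783085853187
724
bar mean [0.52686724 0.00393987 0.06684874] yrange [-0.02804404  0.03799036] z98 [0.06702398 0.06896346] yaw 0.11427829921863077 mid x range [-0.00439058  0.00416433]
scene 0.73 [335. 176.  27.  19.] [ 0.66  -0.007  0.025]
side 0.65 [392. 286.  18.  17.] [ 0.659 -0.009  0.027]
side 0.64 [372. 262.  23.  28.] [0.651 0.05  0.026]
wrist 0.65 [191. 218.  22.  60.] [0.653 0.057 0.026]
```

View pics/w2.png

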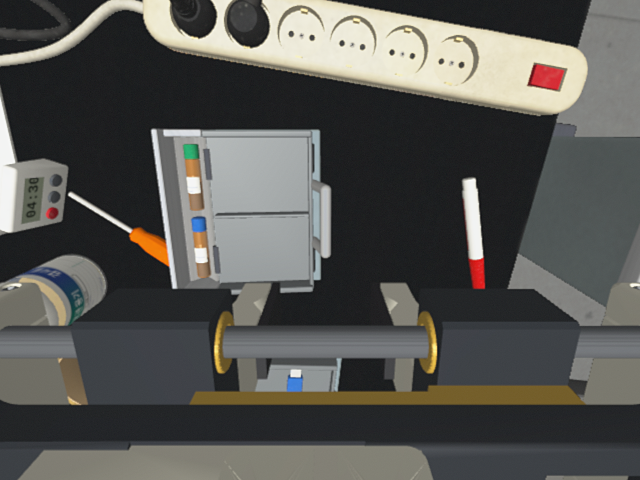

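```bash
python3 -c "
from station import arm
print(arm.job_done())"
```

```text
the job is handed in; nothing more can be done
None
```

Both vials lie end to end in the V-groove, the vial tray is back at rest and released, the other feeder was never touched, and the job is handed in (about 10 s of the 38 s used; no verdict was returned).

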